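Shut the tester drawer, fit the D-bore start knob and hold it in

ROBOT

A 6-joint arm with a two-finger parallel gripper is mounted at the origin on the work surface. World frame = base frame: x ahead of the robot, y to its left, z up, the work surface at z = 0. Lengths are in m, angles in rad, forces in N, time in s.
With the tool pointing down it reaches from about 0.375 to 0.9 m from the base axis. Payload 3.1 kg.
Tool frame: the origin (TCP) lies between the finger pads; the fingertips stand 19 mm ahead of it and the grasp point (between the pads) is the TCP; z points along the fingers, y is the line along which they close (so a half turn about z gives the same grasp; the last joint's range is limited). The gripper opens to 87 mm and grips with 3 to 60 N. Pads are 19 mm wide; open, the fingers measure 117 mm over their backs; the gripper's body (75 mm by 190 mm) begins 51 mm behind the grasp point.
Start: joints at [-1.488, 0.527, 1.433, -0, 1.181, -0.178], TCP at [0.162, -0.604, 0.211] pointing down, gripper open.
Joint ranges: [-3.08, 3.08], [-0.75, 2.2], [0.22, 2.44], [-1.43, 4.57], [0, 2.65], [-2.85, 2.85]. Speed limits (rad/s): [2.79, 2.79, 3.14, 3.14, 3.14, 3.14].

INTERFACE

Orientations are given as a unit quaternion [x, y, z, w].
In Python, from rig import robot, camera, camera_info, hand_in gives the robot as it stands.
- The arm moves only by the shell command python3 -m handwheel 'ROWS' [FORCE]. ROWS is a JSON object of lists of equal length, an entry for each row: "hand": the opening, from 0 (shut) to 1 (fully open); "translation": the shift along the world's x, y, z in mm, a list of three; "turn": the turn, a rotation vector about the world's x, y, z in rad, a list of three. In form: {"hand": [hand, ...], "translation": [[tx, ty, tz], ...], "turn": [[ax, ay, az], ...]}. A call has 1 to 12 rows; each row is the pose to reach, as a shift and turn from the pose commanded when the call began; what a row does not reach only later rows make up. A row lasts 1/12 s, in which the tool goes at most 41.7 mm and 7.16 degrees, less where a joint would pass 70% of its speed; a pose out of reach is approached as far as the arm can. A call with a gripper value outside its range is refused whole. The fingers move at their own pace and stop on an object; FORCE is the grip in N (left out, the last holds). Time passes only in rows, so rows that repeat a pose let the fingers close. It gives the time, the measured TCP pose, the force, the opening and the grip force at its end, in the units of the state.
- robot.get_obs(): the state, without advancing time (a new reading comes with each control period).
- camera(name): name is "side" or "top"; returns (picture, depth): 420x560x3 uint8, red, green, blue; 420x560 float32, m along the optical axis (not along the pixel's ray), 0 where there is no reading.
- camera_info(name): a dict with "vertical_fov" (degrees; the focal length in pixels is half the picture's height over the tangent of half this angle, whatever the lens; pixels are square), "cx", "cy" (the principal point, pixels), "k1" (the pictures are not rectified: a ray, as slopes to the right and down, at radius r is drawn at 1 + k1 r^2 times it, then the intrinsics apply), "world_from_camera" (4x4, takes a point from camera to world coordinates). Camera axes: x right, y down, z forward; pixel columns grow to the right and rows downward; lengths in m; the calibration is good to about 2 mm. A picture is of the moment at which its call begins. camera_info takes no time and is no camera call.
- hand_in(): hands the job in; it is judged then, once.
The state is a dict: "time": time; "q": joint angles; "joint_velocities": joint speeds; "joint_torque": joint torques, N m; "position": TCP position; "tool_rot": TCP orientation; "ft_force": force on the tool from outside, world axes, zero at the start; "moment": the same for the moment, N m; "grip_width": finger opening in m; "grip_force": force on a finger pad.
Only numpy, scipy, OpenCV 4.12 (cv2) and the standard library are available. Lean on these libraries where they do the work, as an engineer would, in place of code of your own. Each camera call takes 0.05 s, during which the arm holds its last target. There are 200 camera calls.

TASK

The grain tester on the counter is loaded: first push its drawer fully shut. Then take the loose black start knob from the turntable, turn it so that its pointer matches the flat of the tester's D-shaped shaft, push it fully home on the shaft and press it down against the spring to the stop. Finish while still holding the knob pressed in - do not let go - and leave the cups and the scoop standing where they are.

Things in the scene. Friction and masses are not known exactly. Their poses are not given: they have to be found in the camera images.
- tester: Grey bench grain tester, a fixed flat-topped box 220 mm deep (its x), 260 mm wide (its y), 110 mm high; origin at the centre of its underside; its front with the drawer faces its own -x, towards the robot. The dial plate with the shaft lies on its top, 20 mm forward (-x) of the centre.
- drawer (a joint): How far the drawer in the tester's front is open, m: 0 fully shut (a stop), growing as it slides out along the tester's -x, at most 0.075. About 1.5 N of friction; stays where left. Front panel 146 mm wide, 23 to 95 mm above the counter; shut, its face stands 12 mm proud of the tester. A blue cup is fixed inside, below the panel's top.
- drawer_pull (a point): Centre of the outer (robot-side) face of the drawer's pull, a steel ledge 90 mm wide, 10 mm high that sticks out 14 mm from the front panel near its top, 86 mm above the counter. Moves with the drawer; its axes are the tester's (x points into the tester). Push here along +x to shut the drawer.
- shaft_seat (a point): On the shaft axis, top of the 36 mm shoulder where the knob's underside seats; 124 mm above the counter unpressed; z up. Above it the steel D-shaft: 24 mm across, 16 mm high, top chamfered 1.5 mm, one flat 3 mm from the axis on its +x side. The aluminium plate 10 mm below (100 mm across) has a dark pip 44 mm out on that +x side. It does not turn.
- shaft (a joint): How far the shaft (with its shoulder) is pressed down, in m: 0 up, 0.008 at its stop. Spring: about 4 N to start, 10 N at the stop. It springs back when released. The shaft goes down too if the knob only rests on its top without having slipped on.
- knob: Loose black cast knob, 160 g, upright on the turntable. Origin: centre of its underside, 30 mm above the counter; z up. Fluted skirt 57 mm across, 22 mm high, bar grip on top. In the underside a D-bore 26 mm across, 18 mm deep, its flat 4 mm from the axis on the +x (pointer) side. It slips on freely when knob +x and shaft +x agree within 6 degrees; well over that it jams. Home, its underside meets shaft_seat.
- knob_grip (a point): Middle of the knob's bar grip, on its axis 35 mm above its underside, axes as the knob's. The bar is 16 mm wide (y), 50 mm long (x), and spans 22 to 48 mm above the underside. A pointer nose 8 mm wide, 22 to 32 mm up, reaches out to 38 mm on +x; white lines mark that end.
- turntable: Wooden lazy-susan, 256 mm across, its top 30 mm above the counter; origin at its centre on the counter. Stiff to turn. Carries the knob and three cups in any order, each about 80 mm from its centre.
- cup_metal: Aluminium sample cup, 60 mm across, 58 mm high, bystander; origin under its base.
- cup_copper: Copper sample cup, 60 mm across, 50 mm high, bystander; origin under its base.
- cup_porcelain: White porcelain sample cup, 64 mm across, 62 mm high, bystander; origin under its base.
- scoop: Red steel scoop, 185 mm long (its x), 55 mm wide, 30 mm high, lying on the counter beyond the turntable, bystander; origin underneath near the middle.
Not all that is in view belongs to the job. Leave any blue or purple look-alike of the knob alone.

How it is judged:
On the way, in this order (a step that is already met when the one before it is completed fails the run):
1. the drawer is shut (value of joint drawer below 0.005 m), for 0.2 s.
2. the knob is home on the shaft and held pressed in (horizontal distance between knob and shaft_seat below 0.004 m and z of knob in the frame of shaft_seat below 0.002 m and angle between the x axis of knob and the x axis of shaft_seat, either way round below 0.25 rad and angle between knob's own z axis and vertical below 0.1 rad and value of joint shaft above 0.005 m and contact force between the fingers and knob above 2 N), for 0.3 s.
At the end, for the whole second after the job is handed in: Drawer within 5 mm of shut; knob's underside no more than 2 mm above the shoulder, within 4 mm of the shaft's axis, upright within 0.1 rad and lined up within 0.25 rad; shaft pressed more than 5 mm of its 8 mm; fingers still bearing on the knob with more than 2 N (all of step 2 and value of joint drawer below 0.005 m); the arm keeps its last pose, push and grip.
It fails at once if a cup is tipped or pushed more than 40 mm (distance of any of cup_metal, cup_copper, cup_porcelain from where it was at the start of the episode above 0.04 m or angle between any of cup_metal, cup_copper, cup_porcelain's own z axis and vertical above 0.5 rad).
It fails at once if the scoop is pushed more than 40 mm (distance of scoop from where it was at the start of the episode above 0.04 m).
It also fails if it takes over 51 s, if anything falls off the work surface, if the arm or the gripper's body presses on something with over 40 N, if the wrist force passes 120 N, or if a joint passes its speed limit or range.

## Working session

There is one attempt and no reset: what is moved stays moved. The work goes in short steps, Python scripts to look and compute and a shell command to move; the robot and the scene stay as the last step left them, time stands still between calls to the robot, and variables do not carry over. Pictures are saved under pics/ and viewed, at most 10 in all, crops included, and the job is handed in when it is done.

```bash
mkdir -p pics; cat > h.py <<'E'
import numpy as np, cv2
from rig import robot, camera, camera_info
def snap(n):
    p,d=camera(n); np.savez(f'pics/{n}.npz',p=p,d=d); return p,d
def K(n):
    i=camera_info(n); f=210/np.tan(np.radians(i['vertical_fov'])/2)
    return np.array([[f,0,i['cx']],[0,f,i['cy']],[0,0,1.]]),i['k1'],np.array(i['world_from_camera'])
def rays(n,uv):
    k,k1,T=K(n)
    r=cv2.undistortPoints(np.array(uv,float).reshape(-1,1,2),k,np.array([k1,0,0,0])).reshape(-1,2)
    return np.c_[r,np.ones(len(r))],T
def atz(n,uv,z):
    r,T=rays(n,uv); w=r@T[:3,:3].T; o=T[:3,3]
    return o+w*((np.asarray(z)-o[2])/w[:,2])[:,None]
def atd(n,uv,d):
    r,T=rays(n,uv); return (r*np.array(d)[:,None])@T[:3,:3].T+T[:3,3]
def cloud(n,d):
    v,u=np.mgrid[:420,:560]; P=atd(n,np.c_[u.ravel(),v.ravel()],d.ravel()); P[d.ravel()==0]=np.nan
    return P.reshape(420,560,3)
E
python3 - <<'E'
from h import *
for n in('top','side'):
    p,d=snap(n); cv2.imwrite(f'pics/{n}0.png',cv2.resize(p[...,::-1],(784,588)))
    print(n,K(n)[2].round(3).tolist(),K(n)[1])
print(robot.get_obs())
E
```

```text
top [[0.002, -0.983, 0.183, 0.281], [-1.0, -0.006, -0.017, -0.141], [0.018, -0.183, -0.983, 1.254], [0.0, 0.0, 0.0, 1.0]] -0.12799340386691982
side [[-0.998, -0.036, 0.048, 0.412], [-0.06, 0.61, -0.79, 0.597], [-0.001, -0.792, -0.611, 0.704], [0.0, 0.0, 0.0, 1.0]] 0.04945837681709785
{'time': 0.1, 'q': array([-1.48748888e+00,  5.28376244e-01,  1.43378374e+00,  1.89812554e-05,
        1.18139989e+00, -1.78459945e-01]), 'joint_velocities': array([-4.69777542e-04, -1.68251452e-03, -3.20189918e-03, -1.07839054e-03,
        1.53845790e-03,  9.18247617e-05]), 'joint_torque': array([ 2.63590146e-04, -4.40984273e+01, -1.77151805e+01,  6.35345606e-02,
        5.33855532e-02, -5.36168886e-05]), 'position': array([ 0.1617426 , -0.60299746,  0.2096646 ]), 'tool_rot': array([ 9.91446941e-01,  1.30506689e-01,  5.55454959e-05, -9.82079840e-04]), 'ft_force': array([-0.03483445, -0.2900272 ,  0.02919333]), 'moment': array([ 0.00589646,  0.01139711, -0.04061808]), 'grip_force': 0.0, 'grip_width': 0.08683736342942495}
```

View pics/top0.png

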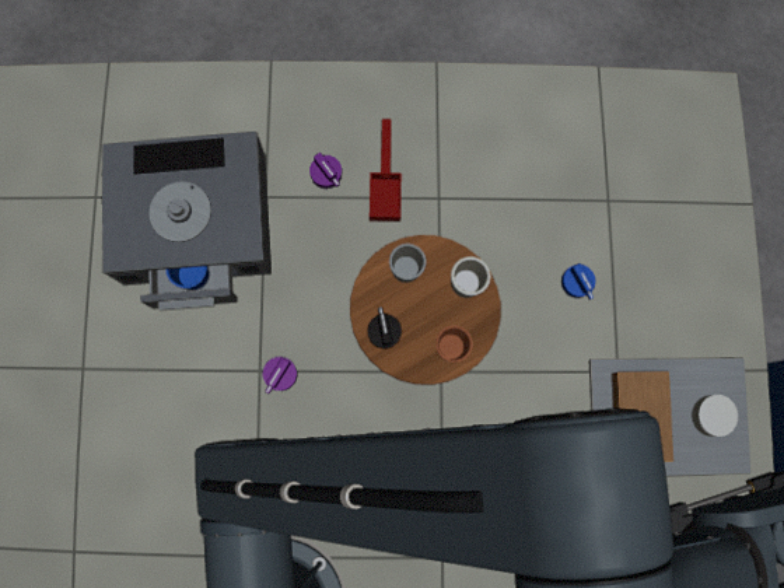

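View pics/side0.png

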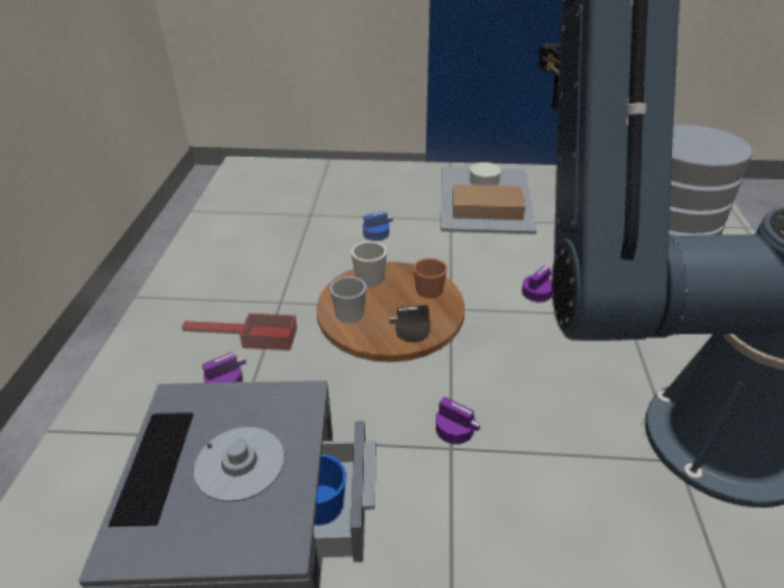

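The top view (784 px wide, scale 1.4) shows the knob at (384,330) with its pointer up at about (381,308). The shaft is at (178,210), the pip at (192,187) and the drawer pull at (187,304). I'll enlarge these.

```bash
cat > mk.py <<'E'
from h import *
p=np.load('pics/top.npz')['p']; s=np.load('pics/side.npz')['p']
def c(p,u,v,w=56,h=42,k=7):
    im=cv2.resize(p[v:v+h,u:u+w,::-1],None,fx=k,fy=k,interpolation=cv2.INTER_CUBIC)
    for i in range(0,w,10): cv2.putText(im,str(u+i),(i*k,10),0,.35,(0,255,255)); cv2.line(im,(i*k,12),(i*k,18),(0,255,255))
    for i in range(0,h,10): cv2.putText(im,str(v+i),(0,i*k+4),0,.35,(0,255,255))
    return im
im=np.vstack([np.hstack([c(p,246,210),c(p,100,130)]),np.hstack([c(s,270,205),c(p,98,185,56,42)])])
cv2.imwrite('pics/crop1.png',im)
E
python3 mk.py
```

```text
(no output)
```

View pics/crop1.png

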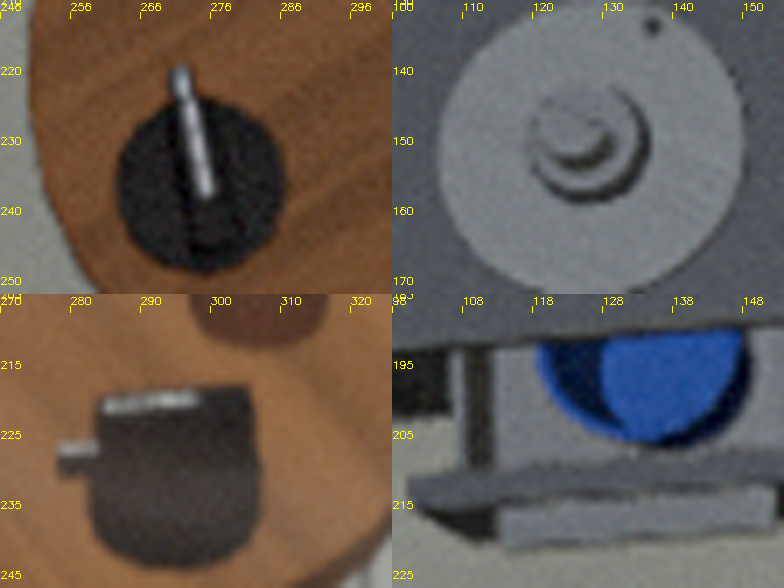

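The crop gives, in top-camera pixels: pip (136.6,133.1), knob nose tip about (271,219.5), the top white line from about (272.3,225) to (275.2,237), and the pull from (113,219) to (153,216). Next I'll fit these in the world frame.

```bash
cat > m.py <<'E'
from h import *
from scipy.optimize import least_squares
def circ(P,r=None):
    f=(lambda a:np.hypot(P[:,0]-a[0],P[:,1]-a[1])-(a[2] if r is None else r))
    s=least_squares(f,[*np.median(P[:,:2],0),.03],loss='soft_l1',f_scale=.001); return s.x,np.sqrt(np.mean(s.fun**2))
for n in('top','side'):
    z=np.load(f'pics/{n}.npz'); p,d=z['p'],z['d']; C=cloud(n,d); g=p.mean(2); hsv=cv2.cvtColor(p,cv2.COLOR_RGB2HSV)
    print(n)
    # plate
    ext=dict(top=(95,120,165,180),side=(130,295,215,365))[n]
    m=np.zeros(g.shape,np.uint8); u0,v0,u1,v1=ext
    blk=cv2.GaussianBlur(g,(0,0),1)[v0:v1,u0:u1]
    t,_=cv2.threshold(blk.astype(np.uint8),0,255,cv2.THRESH_OTSU); m[v0:v1,u0:u1]=(blk>t)*255
    c=max(cv2.findContours(m,0,1)[0],key=cv2.contourArea)[:,0]
    W=atz(n,c,.114); print(' plate',circ(W), 'n',len(c),'z',np.nanmedian(C[m>0][:,2]))
    # tester top
    tm=(abs(C[...,2]-.110)<.003); 
    if n=='top': tm[:,220:]=0
    tc=max(cv2.findContours(tm.astype(np.uint8),0,1)[0],key=cv2.contourArea)
    T=atz(n,tc[:,0],.110)[:,:2].astype(np.float32); print(' top rect',cv2.minAreaRect(T),np.nanmedian(C[tm][:,2]))
    # shaft top / shoulder
    for lo,hi in((.119,.128),(.134,.146)):
        k=(C[...,2]>lo)&(C[...,2]<hi)&(np.hypot(C[...,0]-circ(W)[0][0],C[...,1]-circ(W)[0][1])<.03); print(' h',lo,k.sum(),C[k].mean(0))
    # knob: dark on turntable
    b=dict(top=(250,205,300,260),side=(272,208,315,250))[n]; u0,v0,u1,v1=b
    k=np.zeros(g.shape,bool); k[v0:v1,u0:u1]=(C[...,2]>.045)[v0:v1,u0:u1]&(g<110)[v0:v1,u0:u1]
    P=C[k]; print(' knob z pct',np.percentile(P[:,2],[5,50,95]))
    for lo,hi in((.047,.057),(.073,.085)):
        q=P[(P[:,2]>lo)&(P[:,2]<hi)]; print(' ',lo,len(q),q.mean(0), np.degrees(cv2.minAreaRect(q[:,:2].astype(np.float32))[2]*np.pi/180),cv2.minAreaRect(q[:,:2].astype(np.float32)))
    bm=np.zeros(g.shape,np.uint8); bm[v0:v1,u0:u1]=((g<45) if n=='top' else (g<75))[v0:v1,u0:u1]
print('pip',atz('top',[[136.6,133.1]],.114))
a=atz('top',[[271,219.5],[272.3,225],[275.2,237]],[.062,.078,.078]);print('knob line',a, np.degrees(np.arctan2(*(a[1]-a[2])[[1,0]])))
print('pull',atz('top',[[113,219],[153,216]],.091))
E
python3 m.py
```

```text
top
 plate (array([0.62500056, 0.16152997, 0.04868423]), np.float64(0.0015448995807776282)) n 125 z 0.11471829179407378
 top rect ((0.643764853477478, 0.16239973902702332), (0.22148987650871277, 0.26146215200424194), 4.58993673324585) 0.11045173612972481
 h 0.119 127 [0.62410547 0.15803482 0.12383747]
 h 0.134 58 [0.62126076 0.16159448 0.13986788]
 knob z pct [0.04851767 0.05381296 0.07966836]
  0.047 301 [ 0.44000464 -0.17016633  0.05204968] 0.2702337205410003 ((0.4417775571346283, -0.17014992237091064), (0.05561419948935509, 0.05281519517302513), 0.27023372054100037)
  0.073 130 [ 0.43911781 -0.17034832  0.07760484] 11.102917671203613 ((0.4412189722061157, -0.1700403243303299), (0.04869254305958748, 0.016020111739635468), 11.102917671203613)
side
 plate (array([0.62328945, 0.1623144 , 0.0489191 ]), np.float64(0.0017296429391774769)) n 169 z 0.11373269406238451
 top rect ((0.6423686742782593, 0.166226327419281), (0.22041167318820953, 0.2604805827140808), 4.6613450050354) 0.10975316353663
 h 0.119 215 [0.62180824 0.16870543 0.12357297]
 h 0.134 124 [0.62032409 0.1661445  0.13911906]
 knob z pct [0.04724733 0.0576858  0.07712004]
  0.047 197 [ 0.44010259 -0.15364601  0.05125008] 53.91330337524414 ((0.4220173954963684, -0.18872927129268646), (0.11637414991855621, 0.054049015045166016), 53.91330337524414)
  0.073 97 [ 0.43873925 -0.16368145  0.0760207 ] 12.890562057495117 ((0.4408383071422577, -0.16518041491508484), (0.04846911132335663, 0.019208071753382683), 12.890562057495117)
pip [[0.66578774 0.1436059  0.114     ]]
knob line [[ 0.4783504  -0.16175367  0.062     ]
 [ 0.46321379 -0.16442502  0.078     ]
 [ 0.43611433 -0.17096551  0.078     ]] 13.568918848323207
pull [[0.47246519 0.19220514 0.091     ]
 [0.47986367 0.10200205 0.091     ]]
```

```bash
python3 -m handwheel '{"hand":[0,0,0,0,0,0,0,0,0,0,0,0],"translation":[[338,404,60],[338,404,60],[338,404,60],[338,404,60],[338,404,60],[338,404,60],[338,404,60],[338,404,60],[338,404,60],[338,404,60],[338,404,60],[338,404,60]],"turn":[[0,0,-0.18],[0,0,-0.18],[0,0,-0.18],[0,0,-0.18],[0,0,-0.18],[0,0,-0.18],[0,0,-0.18],[0,0,-0.18],[0,0,-0.18],[0,0,-0.18],[0,0,-0.18],[0,0,-0.18]]}' 40
```

```text
time: 1.1
position: [0.4813, -0.2206, 0.2671]
tool_rot: [0.999, 0.041, -0.0, -0.0]
ft_force: [0.5, -1.2, 0.4]
grip_width: 0.0148
grip_force: 0.0
```

```bash
python3 -m handwheel '{"hand":[0,0,0,0,0,0,0,0,0,0,0,0],"translation":[[-60,357,-15],[-60,357,-15],[-60,357,-15],[-60,357,-15],[-60,357,-15],[-60,357,-15],[-60,357,-15],[-60,357,-15],[-60,357,-15],[-60,357,-15],[-60,357,-15],[-60,357,-15]],"turn":[[0,0,0],[0,0,0],[0,0,0],[0,0,0],[0,0,0],[0,0,0],[0,0,0],[0,0,0],[0,0,0],[0,0,0],[0,0,0],[0,0,0]]}'
```

```text
time: 2.1
position: [0.4206, 0.134, 0.252]
tool_rot: [0.999, 0.041, -0.0, 0.0]
ft_force: [0.3, -0.2, -0.4]
grip_width: 0.0001
grip_force: 0.0
```

```bash
python3 -m handwheel '{"hand":[0,0,0,0,0,0,0,0,0,0,0,0],"translation":[[0,11,-40],[0,11,-80],[0,11,-120],[0,11,-157],[0,11,-157],[10,11,-157],[20,12,-157],[30,13,-157],[38,14,-157],[46,14,-157],[52,15,-157],[52,15,-157]],"turn":[[0,0,0],[0,0,0],[0,0,0],[0,0,0],[0,0,0],[0,0,0],[0,0,0],[0,0,0],[0,0,0],[0,0,0],[0,0,0],[0,0,0]]}'
```

```text
time: 3.1
position: [0.4753, 0.1496, 0.0964]
tool_rot: [0.999, 0.041, 0.002, -0.0]
ft_force: [-0.2, -0.4, 0.1]
grip_width: 0.0005
grip_force: 0.0
```

```bash
python3 -m handwheel '{"hand":[0,0,0,0,0,0],"translation":[[4,0,0],[8,1,0],[12,1,0],[15,1,0],[18,1,0],[18,1,0]],"turn":[[0,0,0],[0,0,0],[0,0,0],[0,0,0],[0,0,0],[0,0,0]]}'
```

```text
time: 3.6
position: [0.4914, 0.1504, 0.0951]
tool_rot: [0.999, 0.041, 0.0, -0.0]
ft_force: [0.4, 1.3, -0.1]
grip_width: 0.0002
grip_force: 0.0
```

```bash
python3 -m handwheel '{"hand":[0,0,0,0],"translation":[[2,0,0],[4,0,0],[6,0,0],[6,0,0]],"turn":[[0,0,0],[0,0,0],[0,0,0],[0,0,0]]}'; python3 - <<'E'
from h import *
for n in('top','side'): snap(n)
p=np.load('pics/top.npz')['p']; s=np.load('pics/side.npz')['p']
a=cv2.resize(p[120:230,60:200,::-1],None,fx=4,fy=4,interpolation=2);b=cv2.resize(s[290:420,170:310,::-1],None,fx=4,fy=4,interpolation=2)
cv2.imwrite('pics/d1.png',cv2.resize(np.vstack([a[:440],b]),None,fx=.6,fy=.6) if 0 else np.hstack([a[:440,:400],b[:440,:400]]))
E
```

```text
time: 3.93
position: [0.4971, 0.1503, 0.0952]
tool_rot: [0.999, 0.041, 0.0, -0.0]
ft_force: [0.6, 0.6, 0.1]
grip_width: 0.0007
grip_force: 0.0
```

View pics/d1.png

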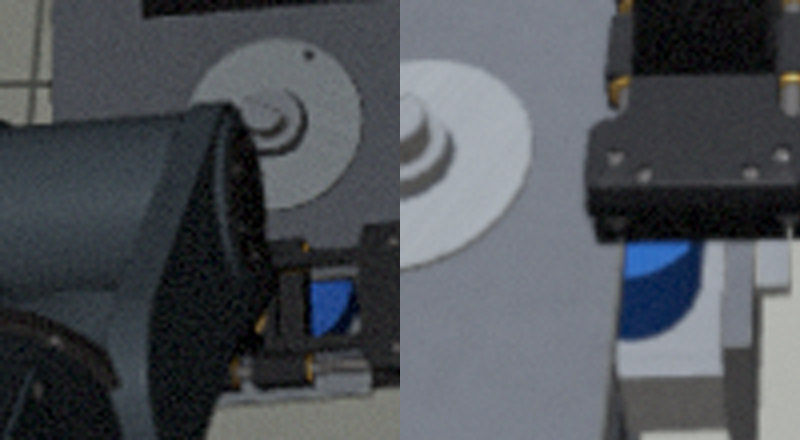

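The pull's front edge is still at about (114,220)–(152,216) in the top view, so the drawer may not have moved. I'll check the depth.

```bash
python3 - <<'E'
from h import *
for n,uvs in(('top',[(118,217),(135,217),(150,214),(118,212),(126,215),(145,200),(150,185),(125,185),(158,190)]),('side',[(265,350),(268,358),(256,370),(240,358),(225,340),(240,325),(265,325),(225,345)])):
    d=np.load(f'pics/{n}.npz')['d']; 
    for u,v in uvs: print(n,u,v,atd(n,[(u,v)],[d[v,u]]).round(3)[0])
    C=cloud(n,d); m=(abs(C[...,2]-.091)<.003)&(abs(C[...,0]-.49)<.035)&(abs(C[...,1]-.15)<.06); print(m.sum(),np.nanpercentile(C[m],[2,50,98],axis=0).round(4))
E
```

```text
top 118 217 [0.461 0.155 0.187]
top 135 217 [0.477 0.142 0.093]
top 150 214 [0.484 0.108 0.093]
top 118 212 [0.47  0.153 0.195]
top 126 215 [0.463 0.135 0.2  ]
top 145 200 [0.521 0.127 0.069]
top 150 185 [0.52  0.084 0.222]
top 125 185 [0.482 0.09  0.388]
top 158 190 [0.51  0.067 0.221]
127 [[0.4704 0.1042 0.0881]
 [0.4772 0.1338 0.0908]
 [0.4957 0.1853 0.0937]]
side 265 350 [0.472 0.177 0.091]
side 268 358 [ 0.474  0.129 -0.001]
side 256 370 [0.482 0.214 0.094]
side 240 358 [0.514 0.176 0.066]
side 225 340 [0.514 0.248 0.212]
side 240 325 [0.496 0.229 0.22 ]
side 265 325 [0.463 0.227 0.219]
side 225 345 [0.517 0.238 0.187]
167 [[0.4678 0.1744 0.0888]
 [0.478  0.1901 0.0913]
 [0.4913 0.2086 0.0939]]
```

```bash
python3 - <<'E'
from h import *
s=np.load('pics/side.npz')['p'];p=np.load('pics/top.npz')['p']
a=cv2.resize(s[250:420,160:300,::-1],None,fx=3.5,fy=3.5,interpolation=2)
b=cv2.resize(p[165:235,100:180,::-1],None,fx=3.8,fy=3.8,interpolation=2)
c=np.zeros((a.shape[0],b.shape[1],3),np.uint8); c[:len(b)]=b
cv2.imwrite('pics/d2.png',np.clip(np.hstack([a,c])*1.7,0,255).astype(np.uint8))
E
```

```text
(no output)
```

View pics/d2.png

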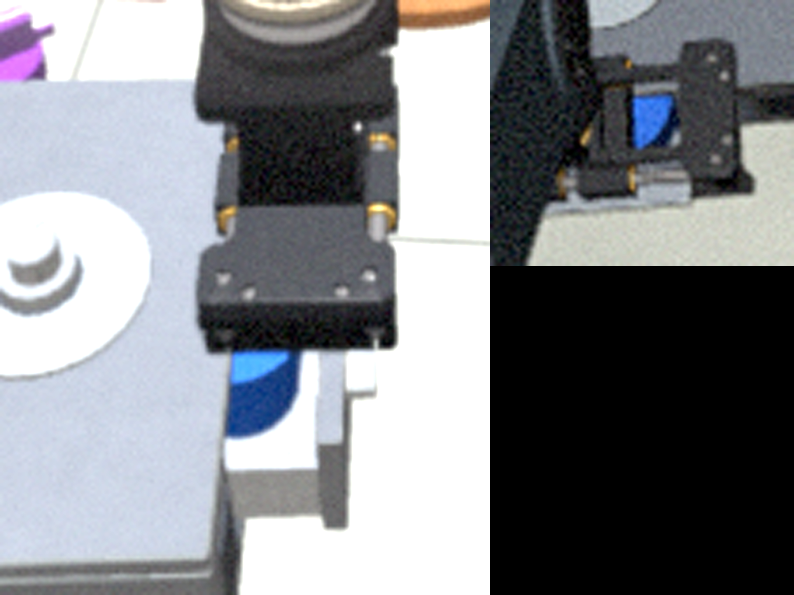

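```bash
python3 - <<'E'
from h import *
d=np.load('pics/side.npz')['d']
for v in range(306,364,3): print(v,atd('side',[(245,v)],[d[v,245]]).round(3)[0])
d=np.load('pics/top.npz')['d'];C=cloud('top',d)
# anything with z .06-.18 near gripper seen from top
m=(C[...,2]>.1)&(C[...,2]<.185)&(abs(C[...,0]-.49)<.06)&(abs(C[...,1]-.15)<.1)&(C[...,0]<.53)
vs,us=np.where(m)
for u,v in list(zip(us,vs))[::6]: print(u,v,C[v,u].round(3))
print(robot.get_obs()['q'])
E
```

```text
306 [0.493 0.202 0.225]
309 [0.493 0.203 0.221]
312 [0.492 0.209 0.221]
315 [0.492 0.211 0.218]
318 [0.491 0.217 0.219]
321 [0.491 0.221 0.218]
324 [0.49  0.227 0.22 ]
327 [0.489 0.232 0.22 ]
330 [0.488 0.236 0.22 ]
333 [0.488 0.241 0.22 ]
336 [0.487 0.246 0.219]
339 [0.488 0.244 0.211]
342 [0.489 0.243 0.203]
345 [0.49  0.237 0.188]
348 [0.491 0.237 0.181]
351 [0.507 0.163 0.065]
354 [0.508 0.161 0.055]
357 [0.509 0.16  0.044]
360 [0.509 0.161 0.038]
363 [0.51  0.159 0.025]
137 188 [0.523 0.119 0.184]
161 215 [0.466 0.066 0.184]
[7.83547449e-02 5.62025828e-01 1.80194686e+00 2.47766095e-05
 7.77751118e-01 1.56738167e+00]
```

```bash
python3 -m handwheel '{"hand":[0,0,0,0,0,0],"translation":[[-20,-2,0],[-40,-3,0],[-60,-5,0],[-76,-6,0],[-76,-6,0],[-76,-6,0]],"turn":[[0,0,0],[0,0,0],[0,0,0],[0,0,0],[0,0,0],[0,0,0]]}'; python3 - <<'E'
from h import *
for n in('top','side'): snap(n)
p=np.load('pics/top.npz')['p']; s=np.load('pics/side.npz')['p']
a=cv2.resize(s[250:420,190:330,::-1],None,fx=3.4,fy=3.4,interpolation=2)
b=cv2.resize(p[165:265,95:185,::-1],None,fx=3.4,fy=3.4,interpolation=2)
c=np.zeros((a.shape[0],b.shape[1],3),np.uint8); c[:len(b)]=b
cv2.imwrite('pics/d3.png',np.clip(np.hstack([a,c])*1.6,0,255).astype(np.uint8))
C=cloud('side',np.load('pics/side.npz')['d']); 
for u,v in [(270,325),(270,345),(300,345),(262,352),(285,352)]: print(C[v,u].round(3))
E
```

```text
time: 4.53
position: [0.4205, 0.1444, 0.0953]
tool_rot: [0.999, 0.041, 0.0, -0.0]
ft_force: [0.1, 0.2, -0.5]
grip_width: 0.0001
grip_force: 0.0
[ 0.477  0.057 -0.002]
[0.473 0.103 0.001]
[0.416 0.233 0.188]
[0.476 0.18  0.091]
[0.444 0.117 0.002]
```

View pics/d3.png

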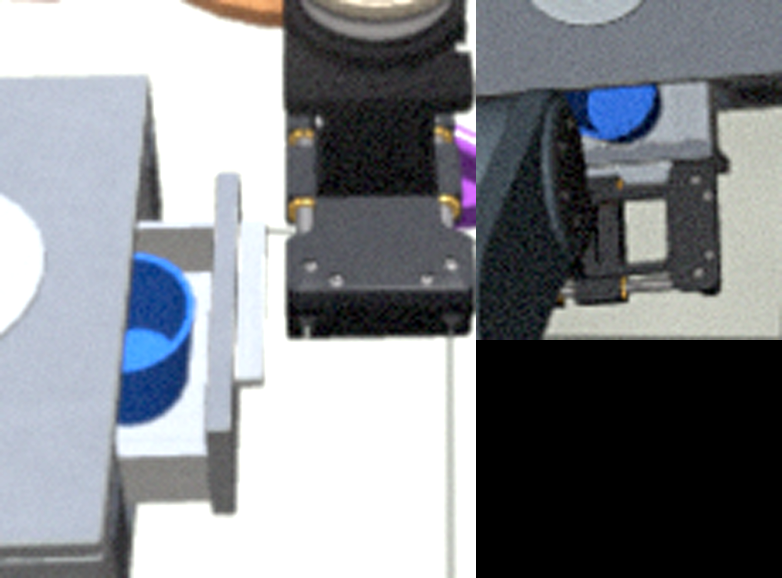

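```bash
python3 -m handwheel '{"hand":[1,1,1,1,1,1,1,1],"translation":[[0,0,0],[0,0,0],[0,0,0],[0,0,0],[0,0,0],[0,0,0],[0,0,0],[0,0,0]],"turn":[[0,0,0],[0,0,0],[0,0,0],[0,0,0],[0,0,0],[0,0,0],[0,0,0],[0,0,0]]}'; python3 - <<'E'
from h import *
d=snap('side')[1]; C=cloud('side',d)
for v in range(336,400,3): print(v,C[v,290].round(3),C[v,300].round(3))
E
```

```text
time: 5.3
position: [0.4205, 0.1443, 0.0951]
tool_rot: [0.999, 0.041, -0.0, 0.0]
ft_force: [0.4, -0.3, -0.1]
grip_width: 0.046
grip_force: 0.0
336 [0.429 0.241 0.217] [0.416 0.24  0.218]
339 [0.429 0.241 0.211] [0.416 0.24  0.211]
342 [0.429 0.239 0.203] [0.416 0.236 0.199]
345 [0.43  0.233 0.187] [0.416 0.232 0.187]
348 [0.43  0.233 0.18 ] [0.416 0.232 0.181]
351 [0.435 0.114 0.   ] [0.417 0.113 0.001]
354 [0.435 0.12  0.001] [0.417 0.119 0.001]
357 [0.435 0.127 0.002] [ 0.417  0.124 -0.001]
360 [ 0.434  0.132 -0.   ] [0.417 0.131 0.001]
363 [ 0.434  0.137 -0.   ] [ 0.416  0.135 -0.002]
366 [ 0.434  0.141 -0.004] [ 0.416  0.141 -0.002]
369 [ 0.434  0.148 -0.002] [ 0.416  0.148 -0.001]
372 [ 0.433  0.155 -0.001] [ 0.416  0.153 -0.001]
375 [ 0.433  0.16  -0.002] [0.416 0.161 0.001]
378 [ 0.433  0.166 -0.   ] [ 0.415  0.165 -0.001]
381 [ 0.432  0.17  -0.003] [ 0.415  0.17  -0.002]
384 [ 0.432  0.177 -0.   ] [ 0.415  0.176 -0.   ]
387 [0.432 0.184 0.001] [ 0.415  0.181 -0.001]
390 [ 0.431  0.188 -0.   ] [0.415 0.187 0.   ]
393 [ 0.431  0.193 -0.001] [0.414 0.193 0.002]
396 [ 0.431  0.198 -0.001] [0.414 0.198 0.   ]
399 [ 0.431  0.203 -0.001] [ 0.414  0.202 -0.001]
```

```bash
python3 -m handwheel '{"hand":[1,1,1,1,1,1,1,1],"translation":[[0,0,0],[0,0,0],[0,0,0],[0,0,0],[0,0,0],[0,0,0],[0,0,0],[0,0,0]],"turn":[[0,0,0],[0,0,0],[0,0,0],[0,0,0],[0,0,0],[0,0,0],[0,0,0],[0,0,0]]}'; python3 - <<'E'
from h import *
d=snap('side')[1]; C=cloud('side',d)
for u in (285,290,294,298,302,306,310): print(u,[C[v,u].round(3).tolist() for v in range(348,375,3) if C[v,u][2]>.01])
E
```

```text
time: 6.02
position: [0.4205, 0.1443, 0.0951]
tool_rot: [0.999, 0.041, -0.0, -0.0]
ft_force: [-0.4, 0.7, -0.2]
grip_width: 0.0868
grip_force: 0.0
285 [[0.436, 0.233, 0.181]]
290 [[0.43, 0.234, 0.182]]
294 [[0.424, 0.232, 0.18], [0.425, 0.198, 0.123], [0.425, 0.197, 0.114]]
298 [[0.419, 0.232, 0.18], [0.419, 0.197, 0.123], [0.419, 0.197, 0.115]]
302 [[0.413, 0.232, 0.181], [0.413, 0.197, 0.124], [0.413, 0.196, 0.114]]
306 [[0.408, 0.232, 0.181], [0.407, 0.196, 0.122], [0.407, 0.196, 0.115]]
310 [[0.403, 0.232, 0.181]]
```

The side depth puts the open fingertips at z≈0.11, while the reported TCP implies 0.076. The reported z is therefore about 34 mm low, and the fingers passed over the panel. I'll lower by 35 mm and push again.

```bash
python3 -m handwheel '{"hand":[0.4,0.4,0.4,0.4,0.4,0.4,0.4,0.4,0.4,0.4,0.4,0.4],"translation":[[0,0,-15],[0,0,-30],[0,0,-35],[10,1,-35],[20,2,-35],[30,2,-35],[36,3,-35],[42,3,-35],[48,4,-35],[54,4,-35],[60,5,-35],[60,5,-35]],"turn":[[0,0,0],[0,0,0],[0,0,0],[0,0,0],[0,0,0],[0,0,0],[0,0,0],[0,0,0],[0,0,0],[0,0,0],[0,0,0],[0,0,0]]}'; python3 - <<'E'
from h import *
d=snap('side')[1]; C=cloud('side',d);m=(abs(C[...,2]-.091)<.003)&(abs(C[...,0]-.49)<.045)&(abs(C[...,1]-.15)<.06); print(m.sum(),np.nanpercentile(C[m],[2,50,98],axis=0).round(4))
E
```

```text
time: 7.07
position: [0.4828, 0.1494, 0.0604]
tool_rot: [0.999, 0.041, 0.002, 0.0]
ft_force: [0.9, 0.5, -0.1]
grip_width: 0.0351
grip_force: 0.0
10 [[0.5026 0.2042 0.0897]
 [0.5063 0.208  0.0929]
 [0.5131 0.2098 0.0938]]
```

```bash
python3 -m handwheel '{"hand":[0.4,0.4,0.4,0.4,0.4,0.4],"translation":[[4,0,0],[8,1,0],[12,1,0],[16,1,0],[19,2,0],[19,2,0]],"turn":[[0,0,0],[0,0,0],[0,0,0],[0,0,0],[0,0,0],[0,0,0]]}';  python3 -m handwheel '{"hand":[0.4,0.4],"translation":[[3,0,0],[3,0,0]],"turn":[[0,0,0],[0,0,0]]}'
```

```text
time: 7.62
position: [0.4972, 0.1508, 0.0598]
tool_rot: [0.999, 0.041, -0.003, 0.001]
ft_force: [-4.3, -2.0, 2.8]
grip_width: 0.0352
grip_force: 2.6
time: 7.78
position: [0.4971, 0.1508, 0.0597]
tool_rot: [0.999, 0.041, -0.006, 0.0]
ft_force: [-8.9, -1.1, 6.3]
grip_width: 0.0347
grip_force: 4.7
```

```bash
python3 -m handwheel '{"hand":[0.5,0.5,0.5,0.5,0.5,0.5,0.5,0.5,0.5,0.5,0.5,0.5],"translation":[[-30,-2,0],[-60,-4,20],[-60,-30,60],[-60,-70,90],[-60,-110,90],[-60,-150,90],[-60,-190,90],[-60,-230,90],[-60,-270,90],[-60,-310,90],[-60,-310,90],[-60,-310,90]],"turn":[[0,0,0],[0,0,0],[0,0,0],[0,0,0.12],[0,0,0.12],[0,0,0.12],[0,0,0.12],[0,0,0.12],[0,0,0.12],[0,0,0.12],[0,0,0.12],[0,0,0.12]]}'; python3 - <<'E'
from h import *
for n in('top','side'):
    p,d=snap(n); C=cloud(n,d)
    m=(abs(C[...,2]-.091)<.003)&(abs(C[...,0]-.5)<.05)&(abs(C[...,1]-.15)<.09); print(n,m.sum(),np.nanpercentile(C[m],[2,50,98],axis=0).round(4))
    b=cv2.resize(p[180:350,190:410,::-1],None,fx=3.6,fy=3.4) if n=='side' else cv2.resize(p[180:280,225:345,::-1],None,fx=5,fy=5)
    cv2.imwrite(f'pics/k_{n}.png',b)
E
```

```text
time: 8.78
position: [0.444, -0.1623, 0.1505]
tool_rot: [0.995, 0.098, 0.001, 0.001]
ft_force: [-0.8, 0.3, -0.6]
grip_width: 0.0437
grip_force: 0.0
top 349 [[0.5068 0.0815 0.0884]
 [0.5187 0.1507 0.0916]
 [0.5393 0.2222 0.0939]]
side 633 [[0.5063 0.0893 0.0885]
 [0.5178 0.1627 0.0913]
 [0.5355 0.2271 0.0939]]
```

View pics/k_side.png

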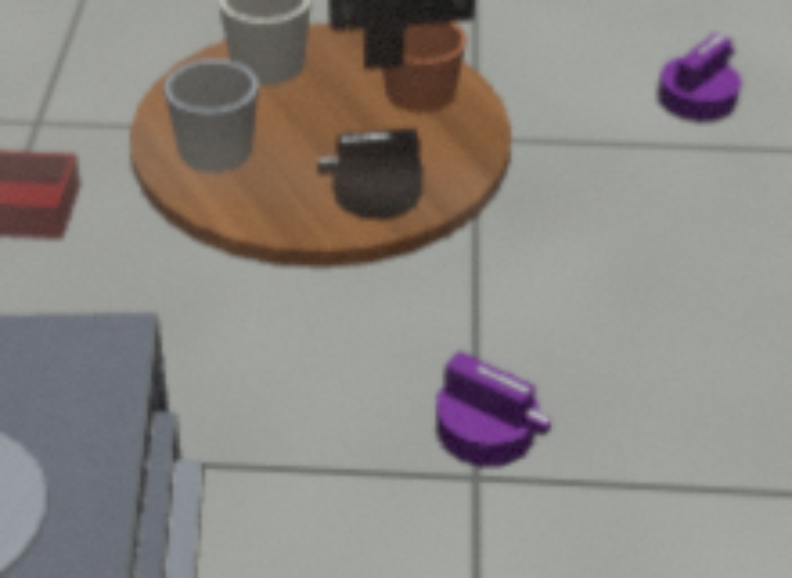

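The drawer is shut, with the pull at x≈0.507. The near finger shows at side pixels (291–302, up to v≈199). I'll use its depth to locate the tool against the knob.

```bash
python3 - <<'E'
from h import *
z=np.load('pics/side.npz');C=cloud('side',z['d'])
for v in (190,193,196,197,198,199,200,201):
    r=[(u,*C[v,u].round(3)) for u in range(286,308) if C[v,u][2]>.1]
    if r: print(v,len(r),r[0],r[len(r)//2],r[-1])
E
```

```text
190 11 (291, np.float64(0.447), np.float64(-0.123), np.float64(0.19)) (296, np.float64(0.437), np.float64(-0.128), np.float64(0.187)) (301, np.float64(0.427), np.float64(-0.131), np.float64(0.186))
193 11 (291, np.float64(0.447), np.float64(-0.126), np.float64(0.181)) (296, np.float64(0.437), np.float64(-0.13), np.float64(0.178)) (301, np.float64(0.427), np.float64(-0.13), np.float64(0.179))
196 11 (291, np.float64(0.447), np.float64(-0.125), np.float64(0.174)) (296, np.float64(0.437), np.float64(-0.129), np.float64(0.171)) (301, np.float64(0.427), np.float64(-0.132), np.float64(0.17))
197 11 (291, np.float64(0.447), np.float64(-0.128), np.float64(0.169)) (296, np.float64(0.437), np.float64(-0.129), np.float64(0.169)) (301, np.float64(0.427), np.float64(-0.13), np.float64(0.169))
198 11 (291, np.float64(0.447), np.float64(-0.127), np.float64(0.167)) (296, np.float64(0.437), np.float64(-0.128), np.float64(0.168)) (301, np.float64(0.427), np.float64(-0.13), np.float64(0.166))
199 11 (291, np.float64(0.447), np.float64(-0.126), np.float64(0.166)) (296, np.float64(0.437), np.float64(-0.129), np.float64(0.164)) (301, np.float64(0.427), np.float64(-0.131), np.float64(0.163))
200 6 (291, np.float64(0.447), np.float64(-0.126), np.float64(0.163)) (294, np.float64(0.441), np.float64(-0.127), np.float64(0.162)) (296, np.float64(0.437), np.float64(-0.127), np.float64(0.163))
```

```bash
python3 -m handwheel '{"hand":[0.5,0.5,0.5,0.5,0.5,0.5,0.5],"translation":[[-3,-2,-30],[-3,-2,-60],[-3,-2,-80],[-3,-2,-93],[-3,-2,-100],[-3,-2,-105],[-3,-2,-105]],"turn":[[0,0,0.01],[0,0,0.01],[0,0,0.01],[0,0,0.01],[0,0,0.01],[0,0,0.01],[0,0,0.01]]}'; python3 - <<'E'
from h import *
p,d=snap('side'); C=cloud('side',d)
b=cv2.resize(p[190:260,250:340,::-1],None,fx=8,fy=8,interpolation=2)
cv2.imwrite('pics/k2.png',np.clip(b*1.6,0,255).astype(np.uint8))
E
```

```text
time: 9.47
position: [0.4395, -0.1593, 0.0447]
tool_rot: [0.994, 0.107, -0.0, -0.0]
ft_force: [-0.6, 0.4, 0.4]
grip_width: 0.043
grip_force: 0.0
```

View pics/k2.png

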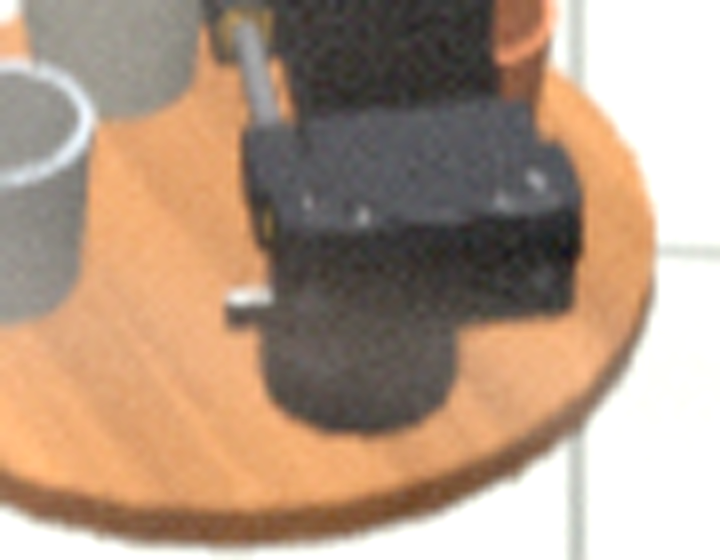

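```bash
python3 -m handwheel '{"hand":[0.5,0.5,0,0,0,0,0,0,0,0,0,0],"translation":[[1,-5,0],[1,-5,0],[1,-5,0],[1,-5,0],[1,-5,0],[1,-5,0],[1,-5,0],[1,-5,0],[1,-5,0],[1,-5,0],[1,-5,0],[1,-5,0]],"turn":[[0,0,0],[0,0,0],[0,0,0],[0,0,0],[0,0,0],[0,0,0],[0,0,0],[0,0,0],[0,0,0],[0,0,0],[0,0,0],[0,0,0]]}' 40
```

```text
time: 10.52
position: [0.441, -0.1661, 0.0453]
tool_rot: [0.994, 0.106, 0.0, 0.0]
ft_force: [-0.8, -1.8, 1.7]
grip_width: 0.0158
grip_force: 40.0
```

```bash
python3 -m handwheel '{"hand":[0,0,0,0,0,0,0,0,0,0,0,0],"translation":[[0,0,30],[0,0,65],[0,0,100],[0,10,130],[15,45,135],[30,80,135],[50,115,135],[70,150,135],[90,185,135],[110,220,135],[130,250,135],[150,270,135]],"turn":[[0,0,0],[0,0,0],[0,0,0],[0,0,0],[0,0,-0.1],[0,0,-0.2],[0,0,-0.3],[0,0,-0.4],[0,0,-0.5],[0,0,-0.6],[0,0,-0.625],[0,0,-0.625]]}' && python3 -m handwheel '{"hand":[0,0,0,0,0,0,0],"translation":[[10,20,0],[20,40,0],[28,55,0],[32,60,0],[32,60,0],[32,60,0],[32,60,0]],"turn":[[0,0,0],[0,0,0],[0,0,0],[0,0,0],[0,0,0],[0,0,0],[0,0,0]]}'; python3 - <<'E'
from h import *
snap('top'); p,d=snap('side'); C=cloud('side',d)
b=cv2.resize(p[255:375,100:240,::-1],None,fx=5.6,fy=4.9,interpolation=2)
b=cv2.resize(p[270:370,100:240,::-1],None,fx=5.7,fy=5.7,interpolation=2)
cv2.imwrite('pics/s1.png',np.clip(b*1.5,0,255).astype(np.uint8))
E
```

```text
time: 11.52
position: [0.5891, 0.1083, 0.1789]
tool_rot: [0.979, -0.204, -0.002, -0.0]
ft_force: [-0.1, -0.3, -2.3]
grip_width: 0.0155
grip_force: 40.0
time: 12.1
position: [0.6214, 0.1633, 0.1795]
tool_rot: [0.979, -0.206, -0.001, 0.001]
ft_force: [-0.8, -0.2, -3.4]
grip_width: 0.0156
grip_force: 40.0
```

View pics/s1.png

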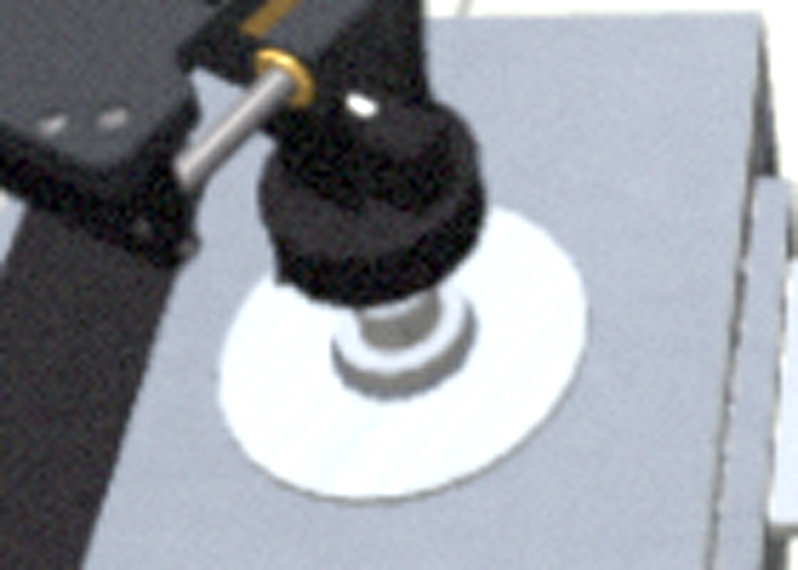

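In the crop, the skirt spans 263–487 px with its lowest point at 303. The shoulder's top ring spans 332–478 px with its lowest point at about 372, and the plate's bottom edge is at about 501. I'll fit circle centres to these.

```bash
cat > fit.py <<'E'
from h import *
from scipy.optimize import least_squares
k,k1,T=K('side'); Ti=np.linalg.inv(T)
def proj(P): 
    return cv2.projectPoints(P,cv2.Rodrigues(Ti[:3,:3])[0],Ti[:3,3],k,np.array([k1,0,0,0]))[0][:,0]
a=np.linspace(0,2*np.pi,721)
def circ(c,z,r): return proj(np.c_[c[0]+r*np.cos(a),c[1]+r*np.sin(a),0*a+z])
def fit(l,rr,b,zs,r,s=5.7,u0=100,v0=270):
    px=lambda x,o:o+x/s-.5
    def f(c):
        u=np.vstack([circ(c,z,r) for z in zs]); return [u[:,0].min()-px(l,u0),u[:,0].max()-px(rr,u0),u[:,1].max()-px(b,v0)]
    q=least_squares(f,[.62,.16]); return q.x.round(4),np.round(q.fun,2)
if __name__=='__main__':
    print('knob',fit(263,487,303,[.164,.186],.0285))
    print('shoulder',fit(332,478,372,[.124],.018))
    print('shoulder full',fit(332,478,399,[.124,.114],.018))
    print('plate',fit(218,586,501,[.114],.05))
    d=np.load('pics/side.npz')['d']; C=cloud('side',d)
    for v,u in ((321,165),(318,165),(313,165),(311,165),(305,165),(290,163)): print(v,C[v,u].round(4))
    from m import circ as cw
E
python3 fit.py | head -12
```

```text
knob (array([0.622 , 0.1601]), array([-0.94,  0.98, -0.08]))
shoulder (array([0.6219, 0.1625]), array([ 1.06, -1.07,  0.05]))
shoulder full (array([0.6222, 0.1639]), array([ 0.6 , -0.61,  0.03]))
plate (array([0.6234, 0.1633]), array([-0.14,  0.14, -0.02]))
321 [0.6151 0.1907 0.1707]
318 [0.6145 0.1896 0.1762]
313 [0.6125 0.1899 0.188 ]
311 [0.6143 0.1848 0.1859]
305 [0.6171 0.1744 0.1866]
290 [0.6179 0.1674 0.2112]
top
 plate (array([0.62885283, 0.15091293, 0.07456699]), np.float64(0.022190000694229838)) n 260 z 0.11141948399928614m.py:23: RuntimeWarning: Mean of empty slice.
  k=(C[...,2]>lo)&(C[...,2]<hi)&(np.hypot(C[...,0]-circ(W)[0][0],C[...,1]-circ(W)[0][1])<.03); print(' h',lo,k.sum(),C[k].mean(0))
  ret = um.true_divide(
Traceback (most recent call last):
  File "fit.py", line 20, in <module>
    from m import circ as cw
  File "m.py", line 27, in <module>
    P=C[k]; print(' knob z pct',np.percentile(P[:,2],[5,50,95]))
                                ~~~~~~~~~~~~~^^^^^^^^^^^^^^^^^^
IndexError: index -1 is out of bounds for axis 0 with size 0
```

```bash
sed -i '/from m import/d;/^    d=np.load/,$d' fit.py; python3 -m handwheel '{"hand":[0,0,0,0,0,0],"translation":[[1,1.5,-10],[1,1.5,-19],[1,1.5,-19],[1,1.5,-19],[1,1.5,-19],[1,1.5,-19]],"turn":[[0,0,0],[0,0,0],[0,0,0],[0,0,0],[0,0,0],[0,0,0]]}'; python3 - <<'E'
from h import *
p,d=snap('side')
b=cv2.resize(p[280:365,130:210,::-1],None,fx=7,fy=7,interpolation=2)
cv2.imwrite('pics/s2.png',np.clip(b*1.5,0,255).astype(np.uint8))
E
```

```text
time: 12.7
position: [0.6238, 0.1658, 0.1613]
tool_rot: [0.979, -0.205, 0.0, -0.0]
ft_force: [0.1, -0.3, -2.1]
grip_width: 0.0155
grip_force: 40.0
```

View pics/s2.png

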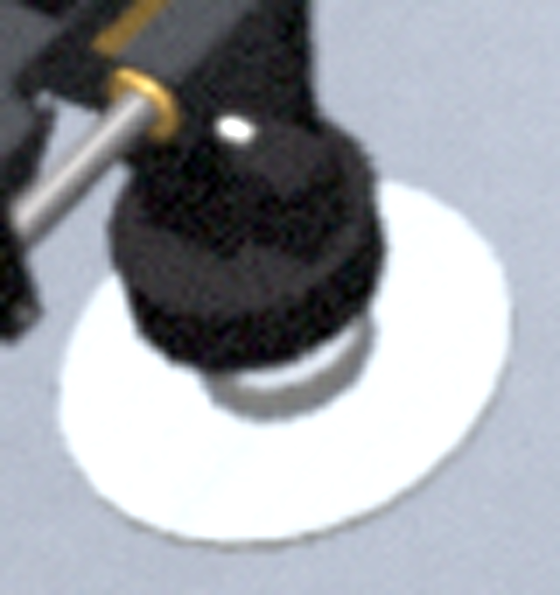

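The skirt spans 112–383 px with its lowest point at 370. The plate spans 60–511 px with its bottom at 547, and the shoulder's bottom is at 420.

```bash
python3 - <<'E'
from fit import *
w=dict(s=7,u0=130,v0=280)
for z in(.144,.146,.148): print('knob',z,fit(112,383,370,[z,z+.022],.0285,**w))
print('plate',fit(60,511,547,[.114],.05,**w))
print('sh',fit(202,376,420,[.114,.124],.018,**w))
E
```

```text
knob 0.144 (array([0.6253, 0.1624]), array([-0.94,  0.98, -0.08]))
knob 0.146 (array([0.6246, 0.1639]), array([-1.01,  1.05, -0.09]))
knob 0.148 (array([0.6238, 0.1653]), array([-1.08,  1.12, -0.09]))
plate (array([0.6229, 0.1636]), array([-0.21,  0.22, -0.03]))
sh (array([0.6218, 0.1638]), array([ 0.23, -0.23,  0.01]))
```

```bash
python3 -m handwheel '{"hand":[0,0,0,0,0,0],"translation":[[-1.8,0,0],[-1.8,0,-3],[-1.8,0,-6],[-1.8,0,-9],[-1.8,0,-11],[-1.8,0,-11]],"turn":[[0,0,0],[0,0,0],[0,0,0],[0,0,0],[0,0,0],[0,0,0]]}' 60
```

```text
time: 13.25
position: [0.6219, 0.1659, 0.1504]
tool_rot: [0.979, -0.205, 0.0, -0.0]
ft_force: [0.0, 0.6, 4.2]
grip_width: 0.0155
grip_force: 60.0
```

```bash
python3 -c "
from h import *
q=atz('side',[[148.8,318.1]],.114)[0];print(q,np.degrees(np.arctan2(q[1]-.1635,q[0]-.623)))"
python3 -m handwheel '{"hand":[0,0,0,0,0],"translation":[[0,0,2],[0,-0.5,2],[0,-1,2],[0,-1.5,2],[0,-1.5,2]],"turn":[[0,0,0],[0,0,0],[0,0,0],[0,0,0],[0,0,0]]}'
python3 -m handwheel '{"hand":[0,0,0,0],"translation":[[0,0,-2],[0,0,-2],[0,0,-4],[0,0,-4]],"turn":[[0,0,0],[0,0,0],[0,0,0],[0,0,0]]}'
```

```text
[0.66455598 0.14303342 0.114     ] -26.22053407977401
time: 13.67
position: [0.6221, 0.1645, 0.1523]
tool_rot: [0.979, -0.205, 0.0, -0.0]
ft_force: [0.1, 1.0, 2.1]
grip_width: 0.0157
grip_force: 60.0
time: 14.0
position: [0.6231, 0.1632, 0.1479]
tool_rot: [0.979, -0.205, 0.001, 0.001]
ft_force: [3.3, -3.1, -1.6]
grip_width: 0.0157
grip_force: 60.0
```

Fz dropped and a lateral force appeared, so the knob has slipped over the chamfer. I'll follow the force and descend.

```bash
python3 -m handwheel '{"hand":[0,0,0,0,0,0,0],"translation":[[1,-1.3,0],[1,-1.3,-2],[1,-1.3,-4],[1,-1.3,-6],[1,-1.3,-8],[1,-1.3,-9],[1,-1.3,-9]],"turn":[[0,0,0],[0,0,0],[0,0,0],[0,0,0],[0,0,0],[0,0,0],[0,0,0]]}'
```

```text
time: 14.58
position: [0.6231, 0.1629, 0.1391]
tool_rot: [0.979, -0.205, 0.0, 0.0]
ft_force: [3.2, -2.6, 0.3]
grip_width: 0.0156
grip_force: 60.0
```

```bash
python3 -m handwheel '{"hand":[0,0,0,0,0,0],"translation":[[0.6,-0.5,-2],[0.6,-0.5,-4],[0.6,-0.5,-6],[0.6,-0.5,-7],[0.6,-0.5,-7],[0.6,-0.5,-7]],"turn":[[0,0,0],[0,0,0],[0,0,0],[0,0,0],[0,0,0],[0,0,0]]}'
python3 -m handwheel '{"hand":[0,0,0,0],"translation":[[0,0,-1],[0,0,-2],[0,0,-2],[0,0,-2]],"turn":[[0,0,0],[0,0,0],[0,0,0],[0,0,0]]}'
```

```text
time: 15.08
position: [0.6232, 0.1629, 0.1325]
tool_rot: [0.979, -0.205, -0.0, -0.0]
ft_force: [0.6, -0.7, 5.6]
grip_width: 0.0153
grip_force: 60.0
time: 15.42
position: [0.6232, 0.1629, 0.1313]
tool_rot: [0.979, -0.205, 0.0, -0.0]
ft_force: [-0.4, 0.5, 8.5]
grip_width: 0.0156
grip_force: 60.0
```

```bash
python3 -m handwheel '{"hand":[0,0,0,0,0,0],"translation":[[0,0,-1],[0,0,-1.5],[0,0,-1.5],[0,0,-1.5],[0,0,-1.5],[0,0,-1.5]],"turn":[[0,0,0],[0,0,0],[0,0,0],[0,0,0],[0,0,0],[0,0,0]]}'; python3 - <<'E'
from h import *
p,d=snap('side'); C=cloud('side',d)
b=np.hstack([cv2.resize(p[280:365,130:210,::-1],None,fx=4.9,fy=4.9,interpolation=2),cv2.resize(p[280:400,160:272,::-1],(390,416))])
cv2.imwrite('pics/s3.png',np.clip(b*1.5,0,255).astype(np.uint8))
E
```

```text
time: 15.92
position: [0.6233, 0.1629, 0.1313]
tool_rot: [0.979, -0.205, 0.0, -0.0]
ft_force: [-2.5, 0.6, 14.6]
grip_width: 0.0153
grip_force: 60.0Traceback (most recent call last):
  File "<stdin>", line 3, in <module>
    return _nx.concatenate(arrs, 1, dtype=dtype, casting=casting)
           ~~~~~~~~~~~~~~~^^^^^^^^^^^^^^^^^^^^^^^^^^^^^^^^^^^^^^^
ValueError: all the input array dimensions except for the concatenation axis must match exactly, but along dimension 0, the array at index 0 has size 417 and the array at index 1 has size 416
```

```bash
python3 - <<'E'
from h import *
C=cloud('side',np.load('pics/side.npz')['d'])
m=(abs(C[...,2]-.091)<.003)&(abs(C[...,0]-.5)<.05)&(abs(C[...,1]-.15)<.09); print(np.nanpercentile(C[m],2,axis=0).round(4))
m=(np.hypot(C[...,0]-.623,C[...,1]-.163)<.035)&(C[...,2]>.13)&(C[...,2]<.143); print('skirt top z~.138:',m.sum(),np.median(C[m],axis=0).round(4))
from rig import hand_in
print(hand_in())
E
```

```text
[0.5063 0.0895 0.0886]
skirt top z~.138: 469 [0.6183 0.179  0.1373]
the job is handed in; nothing more can be done
None
```

I handed the job in with the drawer shut and the knob home on the shaft, lined up and held pressed against its stop; I haven't seen the judge's result.

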